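# Clamp a re-glued ring box in the vanity's ratchet press

### The job

With the little brush, sweep the three dark wood chips off the press bed into the pink scalloped tray beside it, never pushing them with the fingers, then stand the brush upright back on the vanity top. Then squeeze and release the two teal paddles again and again, never pushing the jaw by hand, until the jaw's pad presses the ring box flat against the fixed anvil and the green band of the pad's stem stands at the edge of the jaw (white band hidden); the pad must never go in as far as the red band, which would crush the box. Finish while still holding the paddles squeezed like that, and leave the atomizer, comb and sample tubes alone.

Things in the scene. Friction and masses are not known exactly. Their poses are not given: they have to be found in the camera images.
- press: The ratchet press, fixed: pale wooden board 350 x 70 mm (X -180 to +170, Y +-35 mm), its flat top, the bed, 30 mm high. Origin on the vanity top (z = 0) under the centre line. X runs along the press from the paddles towards the anvil, Y points to the catch tray, Z up. Grey guides at X -75 to -25 and -164 to -146 mm are 60 mm high; a golden pawl carriage at X -71 to -32 mm is 86 mm high.
- press_anvil (a point): Centre of the anvil's clamping face, at press X = 150 mm, Y = 0, height 50 mm. The anvil is a fixed grey metal block at X 150 to 170 mm, 60 mm wide, its top 85 mm high.
- press_lane (a point): Point on the bed at press X = 77.5 mm, Y = 0, height 30 mm, amid the open part of the bed between the jaw's pad and the ring box, where the chips lie. This part is at least 44 mm long along X (from X 55 to 100 mm at the narrowest).
- press_grip (a point): Midway between the two paddles, where to squeeze them: press X = -105 mm, Y = 0, height 95 mm. Fingers come straight down outside the paddles and close along the press's Y axis. The paddles are linked: squeezing takes about 6 N on each with the jaw free and 7 to 12 N with the pad in its green band.
- paddle_l: Teal paddle on the press's +Y side: upright plate 44 mm along X, 7 mm thick, 37 to 115 mm above the vanity; origin: middle of its lower edge. The two slide along Y and always move in equally, up to 13 mm each: 60 mm apart over their outer faces when released (centre planes at Y = +-26.5 mm), 34 mm fully squeezed. A spring opens them when let go.
- paddle_r: Teal paddle on the -Y side, mirror image. Each mm both move in pushes the pawl 1.7 mm (22 mm in a full squeeze); after 0 to 6 mm of free travel it catches the jaw's rack (6 mm pitch) and drives the jaw forward. On release the pawl slips back over the teeth and the jaw stays. A full squeeze and release advances the jaw 16 to 22 mm.
- jaw: Sliding jaw: grey sleeve block 32 x 36 x 50 mm, top 82 mm above the vanity, with a toothed steel rod behind. Origin: at bed level (30 mm high) under the sleeve's front edge, on the centre line; starts at press X 17 to 27 mm and moves along +X. The pad's face is 28 mm ahead of it when the pad is fully out. About 4 N of friction holds it in place when the paddles are released.
- pad (a joint): How far the jaw's sprung pad is pushed back into the sleeve, m: 0 fully out, 0.020 bottomed (0.4 N per mm). Dark pad 8 x 36 x 36 mm, centred 55 mm above the vanity, on a stem of 18 mm diameter with bands that vanish into the sleeve as it goes in: white the first 6 mm (next to the sleeve), green 6 to 15 mm, red 15 to 20 mm.
- block: The ring box, a loose brown wooden box 46 mm (its x) x 50 x 40 mm high with a brass line, standing on the bed. Origin: centre of its underside. It starts 0 to 4 mm from the anvil; against the anvil its origin is at press X = 127 mm and its front face at X = 104 mm.
- tray: The pink scalloped catch tray, fixed to the vanity beside the bed on the press's +Y side: 130 mm along press X, 90 mm along Y, floor 4 mm thick, rim 18 mm high on three sides, open towards the bed. Origin: centre of its underside, at press X = 77.5 mm, Y = 82 mm; same axes as the press.
- chip1: Dark wood chip about 12 x 14 x 10 mm, loose on the bed between pad and ring box. Origin: centre of its underside.
- chip2: Dark wood chip about 14 x 12 x 11 mm, like chip1.
- chip3: Dark wood chip about 13 x 13 x 10 mm, like chip1.
- brush: The small stubby brush, loose, standing upright on its stiff pale head: head 30 mm (its x) x 22 mm (its y), 32 mm high, then a brass collar up to 50 mm, then a black handle 22 mm (x) x 18 mm (y) from 50 to 125 mm. 70 g. Origin: centre of the underside of the head; z up along the handle.
- atomizer: Bystander: glass atomizer with a pink bulb, 62 mm wide, about 100 mm high, loose. Origin: centre of its underside; the bulb reaches 59 mm out along its -x.
- comb: Bystander: wooden comb 130 (its x) x 38 mm, 10 mm thick, lying flat. Origin: centre of its underside.
- tube1: Bystander: standing amber sample tube with black cap, 19 mm diameter, 58 mm high. Origin: centre of its underside.
- tube2: Bystander: the same in green.
Mind the look-alikes: they are no part of the job. Several things have the shape of the block; the one meant has the colours described above.

How it is judged:
By the outcome, as a careful person would: the job done as asked, in the order asked, and still so for the second after the job is handed in, while the arm keeps its last pose, push and grip.
It also fails if it takes over 72 s, if anything falls off the work surface, if the arm or the gripper's body presses on something with over 40 N, if the wrist force passes 120 N, or if a joint passes its speed limit or range.

### The arm

A 6-joint arm with a two-finger parallel gripper is mounted at the origin on the work surface. World frame = base frame: x ahead of the robot, y to its left, z up, the work surface at z = 0. Lengths are in m, angles in rad, forces in N, time in s.
With the tool pointing down it reaches from about 0.275 to 0.85 m from the base axis. Payload 5.2 kg.
Tool frame: the origin (TCP) lies midway between the tips of the shut fingers; the grasp point (between the pads) lies 19 mm behind it (arm.hold_point_z is the distance from the TCP to the grasp point, in m); z points along the fingers, y is the line along which they close (so a half turn about z gives the same grasp; the last joint's range is limited). The gripper opens to 85 mm and grips with 20 to 120 N. Pads are 22 mm wide; open, the fingers measure 114 mm over their backs; the gripper's body (76 mm by 85 mm) begins 54 mm behind the grasp point. The pads swing forward as they close: fully open they stand 13 mm farther back than shut.
Start: joints at [-1.43, 0.259, 1.535, -0, 1.348, -0.203], TCP at [0.185, -0.518, 0.203] pointing down, gripper open.
Joint ranges: [-3.14, 3.14], [-0.91, 2.08], [0.19, 2.58], [-1.22, 4.36], [0.22, 2.71], [-3.12, 3.12]. Speed limits (rad/s): [2.57, 2.57, 3.14, 3.14, 3.14, 3.14].

### API

Orientations are given as a 3x3 rotation matrix whose columns are the frame's x, y, z axes.
In Python, from cell import arm gives the robot as it stands. The module is installed in compiled form; this text tells all that it offers. Calls block until the motion is done:
- arm.move_to(position, orientation): joint-space move of the TCP to a pose.
- arm.move_linear(position, rate=0.15, ori=None, guard=None): straight line of the TCP; ori=None keeps the orientation; rate is the mean speed in m/s. With guard (N) it stops when the force on the tool has changed by that much, and returns True; else False.
- arm.move_j(angles): joint-space move.
- arm.ungrasp() and arm.close(grip_force=None): open the fingers fully, or close them until they stop; grip_force is the grip in N (None keeps the last).
- arm.wait(seconds).
- arm.ik(position, orientation): joint angles nearest the present ones, or None.
- arm.read_camera(name): name is "side" or "top"; returns the picture (480x640x3 uint8, blue, green, red); there is no depth.
- arm.camera_params(name): a dict with "K" (3x3 intrinsics, pixels), "xyz" and "rotation" of the camera in the world. Camera axes: x right, y down, z forward; pixel columns grow to the right and rows downward; lengths in m; the calibration is good to about 2 mm. A picture is of the moment at which its call begins. camera_params takes no time and is no camera call.
A pose or a line that the arm cannot do raises arm.Unreachable and nothing moves.
- arm.finish_job(): hands the job in; it is judged then, once.
Trained networks look in the newest picture that a camera, given by its name, has taken for a name from the list of things; names that differ only in an ending like _2 or _b are one class to them, and where a whole thing is asked for, a point or a joint stands for the part that bears it (a point fixed in the world has none). Each returns a list of dicts, best first, with "confidence" (0 to 1); they miss things now and then, are a little off and sometimes report something else, mostly with a low value. They report only what shows in the picture. A call takes as long as a camera call. They do not tell look-alikes from the thing itself.
- arm.regions_of(camera, label): "mask" (480x640 bool, what is visible of it) and "centre" ([column, row] in pixels, amid what is visible of it).
Readings, each from a call of its own:
- arm.get_clock(): time.
- arm.get_qpos(): joint angles.
- arm.get_joint_vel(): joint speeds.
- arm.get_joint_torque(): joint torques, N m.
- arm.get_ee_pos(): TCP position.
- arm.get_ee_rot(): TCP orientation.
- arm.get_wrist_force(): force on the tool from outside, world axes, zero at the start.
- arm.get_ft_torque(): the same for the moment, N m.
- arm.get_gripper_width(): opening from 0.0 (shut) to 1.0 (fully open).
- arm.get_grasp_force(): force on a finger pad.
Only numpy, scipy, OpenCV 4.12 (cv2) and the standard library are available. Lean on these libraries where they do the work, as an engineer would, in place of code of your own. Each camera call takes 0.05 s, during which the arm holds its last target. There are 200 camera calls.

## Working session

There is one attempt and no reset: what is moved stays moved. The work goes in short steps, each a Python script; the robot and the scene stay as the last script left them, time stands still between calls to the robot, and variables do not carry over. Pictures are saved under pics/ and viewed, at most 10 in all, crops included, and the job is handed in when it is done.

```bash
mkdir -p pics; cat > h.py <<'E'
import numpy as np, cv2
from cell import arm
def ray(cam,px):
    p=arm.camera_params(cam);K=np.array(p["K"]);R=np.array(p["rotation"]);o=np.array(p["xyz"])
    d=R@np.linalg.inv(K)@np.array([px[0],px[1],1.]);return o,d
def at_z(cam,px,z):
    o,d=ray(cam,px);return o+d*(z-o[2])/d[2]
def proj(cam,P):
    p=arm.camera_params(cam);K=np.array(p["K"]);R=np.array(p["rotation"]);o=np.array(p["xyz"])
    q=K@(R.T@(np.array(P)-o));return q[:2]/q[2]
E
python3 - <<'E'
from h import *
np.set_printoptions(precision=3,suppress=True)
for c in("top","side"):
    im=arm.read_camera(c);cv2.imwrite(f"pics/{c}0.png",im)
    p=arm.camera_params(c);print(c,p)
    for l in("press","tray","jaw","block","chip1","brush","paddle_l","press_anvil","atomizer","comb","tube1","pad"):
        try:
            print(l,[(round(r["confidence"],2),np.round(r["centre"]),int(r["mask"].sum())) for r in arm.regions_of(c,l)])
        except Exception as e: print(l,e)
print(arm.get_clock())
E
```

```text
top {'K': array([[523.37 ,   0.   , 320.235],
       [  0.   , 523.37 , 244.478],
       [  0.   ,   0.   ,   1.   ]]), 'xyz': array([ 0.502, -0.007,  1.304]), 'rotation': array([[ 0.026, -0.997,  0.072],
       [-1.   , -0.026, -0.006],
       [ 0.008, -0.072, -0.997]])}
press [(0.96, array([323., 271.]), 5924)]
tray [(0.59, array([338., 240.]), 2372), (0.45, array([199., 214.]), 90)]
jaw [(0.56, array([299., 285.]), 728), (0.24, array([251., 205.]), 663)]
block [(0.9, array([414., 261.]), 433), (0.74, array([360., 274.]), 411), (0.72, array([464., 297.]), 258)]
chip1 []
brush [(0.72, array([462., 297.]), 219)]
paddle_l [(0.54, array([271., 298.]), 50)]
press_anvil [(0.8, array([324., 271.]), 6275), (0.59, array([199., 216.]), 83)]
atomizer [(0.58, array([168., 273.]), 761)]
comb [(0.68, array([250., 207.]), 724)]
tube1 [(0.67, array([200., 214.]), 82), (0.65, array([447., 216.]), 50)]
pad [(0.43, array([463., 299.]), 221)]
side {'K': array([[524.643,   0.   , 329.607],
       [  0.   , 524.643, 248.755],
       [  0.   ,   0.   ,   1.   ]]), 'xyz': array([0.48 , 0.764, 0.646]), 'ro
[... 156 characters left out ...]
 [(0.65, array([333., 274.]), 2558)]
jaw [(0.62, array([386., 286.]), 1240)]
block [(0.73, array([378., 243.]), 693), (0.54, array([370., 212.]), 181), (0.18, array([260., 349.]), 1320)]
chip1 []
brush [(0.65, array([411., 188.]), 563)]
paddle_l [(0.83, array([407., 307.]), 342), (0.6, array([374., 294.]), 8242), (0.52, array([370., 305.]), 381), (0.19, array([379., 243.]), 684)]
press_anvil [(0.6, array([373., 293.]), 8367)]
atomizer [(0.75, array([352., 449.]), 2988)]
comb [(0.76, array([259., 346.]), 1274)]
tube1 [(0.74, array([325., 198.]), 129), (0.72, array([263., 402.]), 351), (0.3, array([371., 312.]), 283)]
pad [(0.59, array([377., 257.]), 82), (0.37, array([375., 291.]), 8356)]
1.3
```

```bash
python3 - <<'E'
import cv2,numpy as np
a=cv2.imread("pics/top0.png")[180:330,150:500]; b=cv2.imread("pics/side0.png")[170:370,220:520]
a=cv2.resize(a,(700,300),interpolation=2); cv2.imwrite("pics/topc.png",a)
cv2.imwrite("pics/sidec.png",cv2.resize(b,(800,533),interpolation=2))
E
```

```text
(no output)
```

View pics/topc.png

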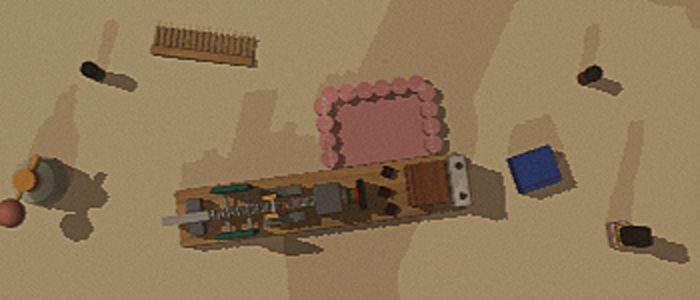

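View pics/sidec.png

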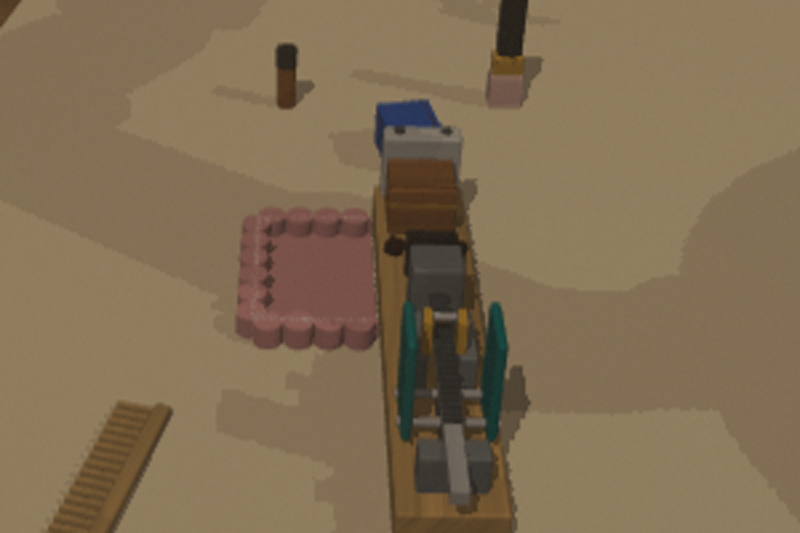

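The ring box is the brown one with the brass line on the bed, at top (360,274). The blue box at top (414,261) is a look-alike. The only brush is at top (462,297). The three chips are at top (344,266), (342,276) and (345,284). Next I fit poses by silhouette.

```bash
cat >> h.py <<'E'
from scipy.optimize import minimize
def box(x0,x1,y0,y1,z0,z1): return np.array([[x,y,z] for x in(x0,x1) for y in(y0,y1) for z in(z0,z1)])
def T(p,P): 
    c,s=np.cos(p[2]),np.sin(p[2]);P=np.atleast_2d(P);return np.c_[p[0]+c*P[:,0]-s*P[:,1],p[1]+s*P[:,0]+c*P[:,1],P[:,2]]
S=4
def sil(cam,p,boxes):
    m=np.zeros((480*S,640*S),np.uint8)
    for b in boxes:
        q=np.array([proj(cam,v) for v in T(p,b)])
        cv2.fillConvexPoly(m,cv2.convexHull(np.round((q+.5)*S-.5).astype(np.int32)),1)
    return cv2.resize(m.astype(np.float32),(640,480),interpolation=cv2.INTER_AREA)
def fit(p0,boxes,masks):
    def f(p):
        c=0
        for cam,m in masks.items():
            s=sil(cam,p,boxes);c+=np.abs(s-m).sum()/m.sum()
        return c
    p=np.array(p0,float)
    for st in(1,.3):
        sx=np.array([[0,0,0],[.012,0,0],[0,.012,0],[0,0,.12]])*st
        r=minimize(f,p,method="Nelder-Mead",options=dict(initial_simplex=p+sx,maxiter=90,xatol=1e-4,fatol=1e-4));p=r.x
    return p,r.fun
BRUSH=[box(-.015,.015,-.011,.011,0,.032),box(-.011,.011,-.009,.009,.03,.125)]
E
cat > fit.py <<'E'
from h import *
np.set_printoptions(precision=4,suppress=True)
t,s=arm.read_camera("top"),arm.read_camera("side")
pm={c:arm.regions_of(c,"press")[0]["mask"].astype(np.float32) for c in("top","side")}
bm={c:arm.regions_of(c,"brush")[0]["mask"].astype(np.float32) for c in("top","side")}
np.savez("m.npz",**{"p"+c:pm[c] for c in pm},**{"b"+c:bm[c] for c in bm})
L=at_z("top",(239.7,290),.03);R=at_z("top",(384,270.7),.03)
d=R-L;yaw=np.arctan2(d[1],d[0]);m=(L+R)/2;print("len",np.linalg.norm(d),yaw,m)
p0=[m[0]+.005*np.cos(yaw),m[1]+.005*np.sin(yaw),yaw]
X=.022
PB=[box(-.18,.17,-.035,.035,0,.03),box(.15,.17,-.03,.03,.03,.085),box(-.127,-.083,.023,.03,.037,.115),box(-.127,-.083,-.03,-.023,.037,.115),box(X-.032,X,-.018,.018,.032,.082),box(-.071,-.032,-.015,.015,.03,.08),box(.104,.150,-.025,.025,.03,.07)]
for cams in(("top","side"),("top",),("side",)): print("press",cams,fit(p0,PB,{c:pm[c] for c in cams}))
b0=at_z("top",(458,297),.02)
for y in(yaw,yaw+1.57): 
  for cams in(("top","side"),): print("brush",fit([b0[0],b0[1],y],BRUSH,{c:bm[c] for c in cams}))
for r in((344,266),(342.5,276),(345.5,284.5)): print(at_z("top",r,.04))
E
python3 fit.py
```

```text
len 0.3534743832123542 -1.4121526277019112 [0.5068 0.0029 0.03  ]Traceback (most recent call last):
  File "fit.py", line 12, in <module>
    for cams in(("top","side"),("top",),("side",)): print("press",cams,fit(p0,PB,{c:pm[c] for c in cams}))
                                                                       ~~~^^^^^^^^^^^^^^^^^^^^^^^^^^^^^^^
  File "h.py", line 31, in fit
    r=minimize(f,p,method="Nelder-Mead",options=dict(initial_simplex=p+sx,maxiter=90,xatol=1e-4,fatol=1e-4));p=r.x
    res = _minimize_neldermead(fun, x0, args, callback, bounds=bounds,
                               **options)
    fxr = func(xr)
    fx = function(np.copy(x), *(wrapper_args + args))
  File "h.py", line 26, in f
    s=sil(cam,p,boxes);c+=np.abs(s-m).sum()/m.sum()
  File "h.py", line 19, in sil
    q=np.array([proj(cam,v) for v in T(p,b)])
                ~~~~^^^^^^^
  File "h.py", line 9, in proj
    p=arm.camera_params(cam);K=np.array(p["K"]);R=np.array(p["rotation"]);o=np.array(p["xyz"])
ValueError: time passes only in moves, steps and waits
```

```bash
sed -i 's/arm.camera_params(cam)/CP[cam]/; s/^from cell import arm/from cell import arm\nCP={c:arm.camera_params(c) for c in("top","side")}/' h.py
sed -i '/^t,s=/d;/^pm=/d;/^bm=/d;s/^np.savez.*/M=np.load("m.npz");pm={c:M["p"+c] for c in CP};bm={c:M["b"+c] for c in CP}/' fit.py
time python3 fit.py
```

```text
len 0.3534743832123542 -1.4121526277019112 [0.5068 0.0029 0.03  ]
press ('top', 'side') (array([ 0.5097,  0.0034, -1.3992]), np.float64(0.9348025321960449))
press ('top',) (array([ 0.5091,  0.0034, -1.4058]), np.float64(0.4698873460292816))
press ('side',) (array([ 0.5097,  0.0013, -1.4004]), np.float64(0.46185651421546936))
brush (array([ 0.4752, -0.3583, -1.1797]), np.float64(0.441699355840683))
brush (array([ 0.475 , -0.3581,  0.0953]), np.float64(0.36595937609672546))
[ 0.5433 -0.0735  0.04  ]
[ 0.5191 -0.0704  0.04  ]
[ 0.4989 -0.0781  0.04  ]
real	0m4.821s
user	0m8.280s
sys	0m3.236s
```

```bash
cat > ov.py <<'E'
from h import *
PW=np.array([.5080,.0030,-1.408]); BW=np.array([.475,-.358,.095])
def wire(im,cam,p,b,f,off,col):
    q=[((proj(cam,v)-off+.5)*f).astype(int) for v in T(p,b)]
    for i in range(8):
        for k in(1,2,4):
            if not i&k: cv2.line(im,tuple(map(int,q[i])),tuple(map(int,q[i|k])),col,1)
def draw(out,items,ims,rois,f):
    o=[]
    for cam,(r0,r1,c0,c1) in rois.items():
        im=cv2.resize(ims[cam][r0:r1,c0:c1],None,fx=f,fy=f,interpolation=cv2.INTER_CUBIC)
        im=cv2.convertScaleAbs(im,alpha=1.5)
        for p,b,col in items: wire(im,cam,p,b,f,np.array([c0,r0]),col)
        o.append(im)
    w=max(i.shape[1] for i in o);o=[cv2.copyMakeBorder(i,0,0,0,w-i.shape[1],0) for i in o]
    cv2.imwrite(out,np.vstack(o))
E
cat > o1.py <<'E'
from ov import *
ims={c:cv2.imread(f"pics/{c}0.png") for c in CP}
it=[(PW,box(-.18,.17,-.035,.035,0,.03),(0,255,0)),(PW,box(.15,.17,-.03,.03,.03,.085),(0,255,255)),(PW,box(.0125,.1425,.037,.127,0,.018),(255,255,0))]+[(BW,b,(0,0,255)) for b in BRUSH]
draw("pics/o1.png",it,{"top":ims["top"]},{"top":(210,320,230,480)},3.2)
draw("pics/o2.png",it,{"side":ims["side"]},{"side":(165,385,300,500)},2.6)
a=cv2.imread("pics/o1.png");b=cv2.imread("pics/o2.png")
print(a.shape,b.shape)
E
python3 o1.py
```

```text
(352, 800, 3) (572, 520, 3)
```

View pics/o1.png

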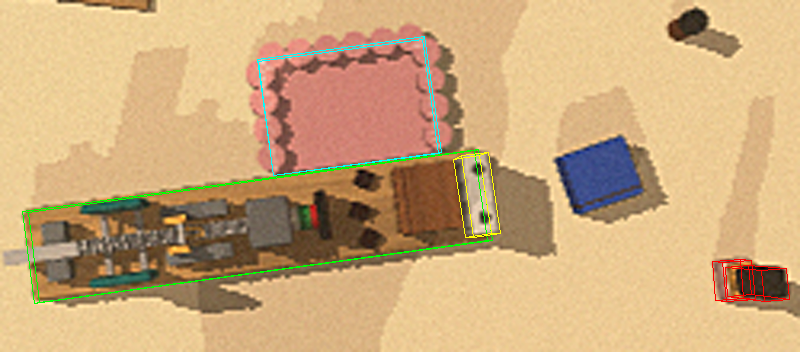

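View pics/o2.png

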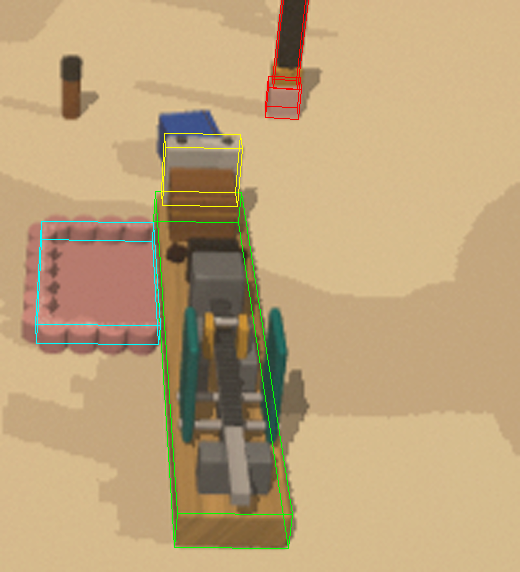

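```bash
cat >> ov.py <<'E'
def toP(w):
    c,s=np.cos(PW[2]),np.sin(PW[2]);d=np.array(w[:2])-PW[:2];return np.array([c*d[0]+s*d[1],-s*d[0]+c*d[1]])
def W(X,Y,Z): return T(PW,[[X,Y,Z]])[0]
def ori(a,closing_y=True):  # tool down, tool y along direction angle a
    y=np.array([np.cos(a),np.sin(a),0]);z=np.array([0,0,-1.]);return np.c_[np.cross(y,z),y,z]
E
python3 - <<'E'
from ov import *
np.set_printoptions(precision=3,suppress=True)
for px in((344.4,266.2),(342.8,275.9),(345.3,284.4)): print("chip",toP(at_z("top",px,.038))*1000)
print("pad",toP(at_z("top",(230+328/3.2,210+215/3.2),.07))*1000,"sleeve",toP(at_z("top",(230+290/3.2,210+218/3.2),.082))*1000,"box",toP(at_z("top",(230+392/3.2,210+200/3.2),.07))*1000)
print(arm.get_ee_rot(),arm.hold_point_z,arm.get_qpos())
for a in(BW[2]+1.571,BW[2]-1.571):
  print("pick",arm.ik([*BW[:2],.076],ori(a)))
for a in(PW[2]+1.571,PW[2]-1.571):
  for Y in(-.065,.05): print("sweep",arm.ik(W(.078,Y,.109),ori(a)))
  print("grip",arm.ik(W(-.105,0,.08),ori(a)))
E
```

```text
chip [82.193 21.877]
chip [75.088 -0.792]
chip [ 78.21  -21.892]
pad [48.971 -0.647] sleeve [20.861  0.903] box [97.19   3.844]
[[ 0.941  0.337 -0.   ]
 [ 0.337 -0.941  0.   ]
 [-0.    -0.    -1.   ]] 0.0187 [-1.43   0.259  1.535 -0.     1.348 -0.203]
pick [-0.833  0.447  1.59  -0.     1.105 -2.499]
pick [-0.833  0.447  1.59  -0.     1.105  0.643]
sweep [-0.424  0.195  1.867 -0.     1.079 -0.587]
sweep [-0.309  0.378  1.607 -0.     1.157 -0.472]
grip [-0.009  0.295  1.815 -0.     1.032 -0.172]
sweep [-0.424  0.195  1.867 -0.     1.079  2.555]
sweep [-0.309  0.378  1.607 -0.     1.157  2.67 ]
grip [-0.009  0.295  1.815 -0.     1.032  2.97 ]
```

```bash
python3 - <<'E'
from ov import *
t0=arm.get_clock()
b=BW[:2];o=ori(BW[2]-1.571)
arm.move_to([*b,.19],o)
arm.move_linear([*b,.076],rate=.12,guard=8)
arm.close(40)
print("w",arm.get_gripper_width(),arm.get_grasp_force(),arm.get_ee_pos(),arm.get_clock()-t0)
arm.move_linear([*b,.20],rate=.15)
print("w",arm.get_gripper_width(),arm.get_wrist_force(),arm.get_clock()-t0)
os=ori(PW[2]+1.571)
arm.move_to(W(.0775,-.062,.20),os)
im={c:arm.read_camera(c) for c in CP};[cv2.imwrite(f"pics/{c}1.png",im[c]) for c in im]
p=[*W(.0775,-.062,0)[:2],PW[2]]
lift=.124
it=[(p,b_+[0,0,lift],(0,0,255)) for b_ in BRUSH]
draw("pics/o3.png",it,im,{"top":(210,320,260,460),"side":(80,280,300,480)},2)
print(arm.get_clock()-t0)
E
```

```text
w 0.19979201824060136 41.4495062828064 [ 0.47512184 -0.35811015  0.07627995] 2.975
w 0.1999546108688552 [ 0.40808885  0.03373933 -0.3824023 ] 3.9499999999999997
5.175000000000001
```

View pics/o3.png

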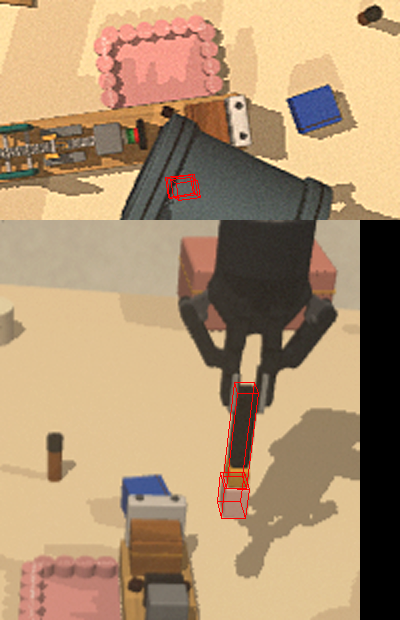

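The brush is held as modelled; in the side view its head sits in the wireframe, around (230,500) in the crop. I sweep now.

```bash
python3 - <<'E'
from ov import *
X=.0775
arm.move_linear(W(X,-.062,.1085),rate=.15)
print(arm.move_linear(W(X,.056,.1085),rate=.08,guard=15), arm.get_wrist_force(),arm.get_ee_pos()-W(X,.056,.1085))
arm.move_linear(W(X,.056,.20),rate=.2)
arm.move_to(W(X,-.10,.24),ori(PW[2]+1.571))
im={c:arm.read_camera(c) for c in CP}
draw("pics/o4.png",[],im,{"top":(220,300,240,430),"side":(180,330,300,420)},3)
print(arm.get_clock())
E
```

```text
False [-0.0317871  -0.39157829 -0.27557935] [-3.86727489e-04 -6.17066177e-05  6.93641711e-05]
10.55
```

View pics/o4.png

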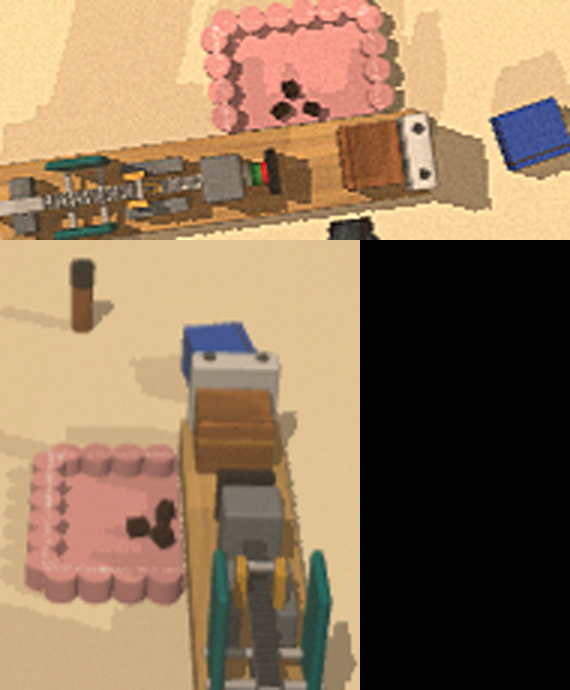

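All three chips lie on the tray floor, around (290,100) in the crop, and the bed is clear. Next I return the brush, move to the paddles and do the first full squeeze.

```bash
cat > jaw.py <<'E'
from ov import *
import os
# rectify plane z=.082 of press: u = X, v = Y, 0.25 mm/px
def rect(im,x0=-20,x1=160,y=40,z=.082,f=4):
    P=[(x0,-y),(x1,-y),(x1,y),(x0,y)]
    src=np.float32([proj("top",W(a/1000,b/1000,z)) for a,b in P])
    dst=np.float32([[(a-x0)*f,(y-b)*f] for a,b in P])
    return cv2.warpPerspective(im,cv2.getPerspectiveTransform(src,dst),((x1-x0)*f,2*y*f),flags=cv2.INTER_CUBIC)
def shift(im):
    ref=rect(cv2.imread("pics/jawref.png"));r=rect(im)
    t=ref[22*4:58*4,(-13+20)*4:(36+20)*4]   # sleeve and stem root X -13..23+
    t=ref[16*4:64*4,(-13+20)*4:(23+20)*4]
    s=cv2.matchTemplate(r[12*4:68*4],t,cv2.TM_CCOEFF_NORMED);_,v,_,l=cv2.minMaxLoc(s)
    return l[0]/4-7,v     # mm of jaw advance since reference, score
def look(tag):
    im=arm.read_camera("top");cv2.imwrite(f"pics/{tag}.png",im);s=shift(im);print(tag,"jaw +%.2f score %.2f"%s,"clock",arm.get_clock());return im
E
python3 - <<'E'
from ov import *
b=BW[:2];o=ori(BW[2]-1.571)
arm.move_to([*b,.15],o)
print(arm.move_linear([*b,.0768],rate=.1,guard=10),arm.get_ee_pos())
arm.ungrasp();arm.wait(.2)
arm.move_linear([*b,.22],rate=.2)
g=ori(PW[2]+1.571)
arm.move_to(W(-.105,0,.20),g)
cv2.imwrite("pics/jawref.png",arm.read_camera("top"))
r=arm.regions_of("top","brush");print([(q["confidence"],q["centre"]) for q in r][:2])
print(arm.move_linear(W(-.105,0,.073),rate=.12,guard=8),arm.get_wrist_force())
import jaw
jaw.look("j0")
arm.close(20);jaw.look("j1s");print(arm.get_gripper_width(),arm.get_grasp_force(),arm.get_wrist_force())
arm.ungrasp();arm.wait(.2);im=jaw.look("j1r")
E
python3 - <<'E'
from jaw import *
cv2.imwrite("pics/o5.png",np.vstack([cv2.convertScaleAbs(rect(cv2.imread(f"pics/{n}.png"))[40:280],alpha=1.5) for n in("jawref","j1s")]))
E
```

```text
True [ 0.47422416 -0.35659022  0.0762921 ]
[(0.48, [463.8, 300.5])]
False [-0.15317877  0.2763665   0.60170158]
j0 jaw +25.50 score 0.50 clock 17.25
j1s jaw +22.75 score 0.57 clock 17.8333
0.3814217778925529 20.695069134235382 [-3.25284424 -0.09706613 14.80926776]
j1r jaw +23.00 score 0.55 clock 18.65
```

View pics/o5.png

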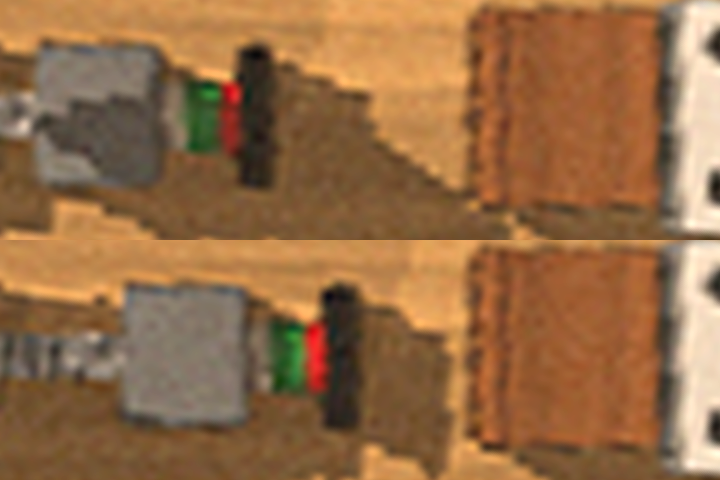

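First squeeze: in the rectified view the sleeve's front edge moved from column 160 to 247, about 21.8 mm. The pad-to-box gap is now about 31 mm, so the jaw is at about 44. The full-squeeze stops should be 6 mm apart, which makes 86 the stop in mid green. I do one more full squeeze to verify the 18 mm step.

```bash
sed -i 's/jawref.png/j1r.png/; s/t=ref\[16\*4:64\*4.*/t=ref[20*4:60*4,26*4:82*4] # X 6..62 sleeve+stem/; s|l\[0\]/4-7|l[0]/4-26|' jaw.py
cat > two.py <<'E'
from jaw import *
arm.close(20);look("j2s");arm.ungrasp();arm.wait(.15);look("j2r")
r=arm.read_camera("side");cv2.imwrite("pics/side2.png",r)
q=arm.regions_of("side","brush");print([(k["confidence"],k["centre"],np.ptp(np.where(k["mask"])[0])) for k in q][:2])
a=[cv2.convertScaleAbs(rect(cv2.imread(f"pics/{n}.png"))[60:260],alpha=1.5) for n in("j1r","j2r")]
b=cv2.resize(r[120:220,340:500],None,fx=1.9,fy=1.9);b=cv2.copyMakeBorder(b,0,0,0,720-b.shape[1],0)
cv2.imwrite("pics/o6.png",np.vstack(a+[b]))
E
python3 two.py
```

```text
j2s jaw +17.00 score 0.85 clock 19.2333
j2r jaw +17.00 score 0.86 clock 20.0
[]
```

View pics/o6.png

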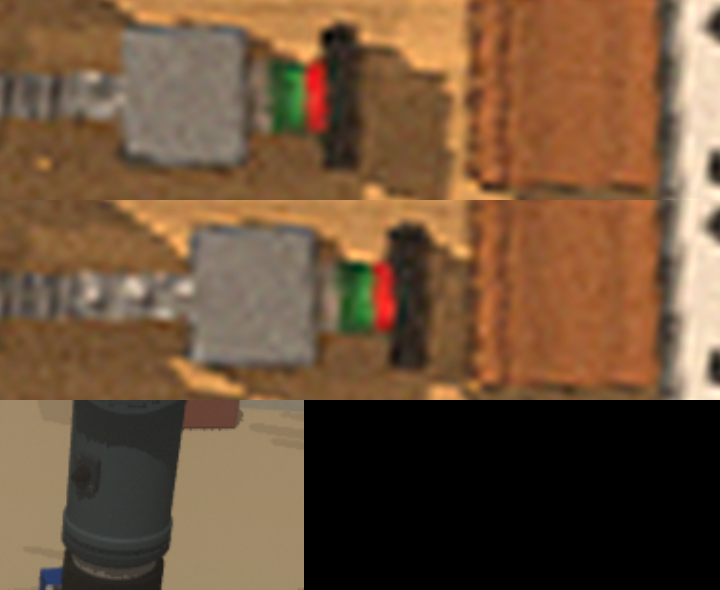

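The second squeeze brought the jaw to about 62, roughly 14 mm short of the clamped contact. Another full squeeze would leave it in white at about 4 mm, and one more would crush the box. So I make a partial squeeze first, pushing one linked paddle with the open finger to move the jaw about 5 mm. The next full squeeze should then land at about 10 mm, in green.

```bash
cat > part.py <<'E'
from jaw import *
base=shift(cv2.imread("pics/j2r.png"))[0]
d=.015
while d<.0225:
    arm.move_linear(W(-.105,d,.073),rate=.05)
    s=shift(arm.read_camera("top"))[0]-base
    print("%.4f jaw +%.2f"%(d,s),np.round(arm.get_wrist_force(),1))
    if s>=4.2: break
    d+=.001
arm.move_linear(W(-.105,0,.073),rate=.1);arm.wait(.1)
im=look("j3r")
r=arm.regions_of("top","brush");print([(q["confidence"],q["centre"]) for q in r][:2],proj("top",[.4742,-.3566,.125]),proj("top",[.4742,-.3566,0]))
a=[cv2.convertScaleAbs(rect(cv2.imread(f"pics/{n}.png"))[60:260],alpha=1.5) for n in("j2r","j3r")]
b=cv2.resize(im[260:330,380:510],None,fx=2.7,fy=2.7,interpolation=2);b=cv2.copyMakeBorder(b,0,0,0,720-b.shape[1],0)
cv2.imwrite("pics/o7.png",np.vstack(a+[b]))
E
python3 part.py
```

```text
0.0150 jaw +0.00 [ 1.6 -0.9  2.4]
0.0160 jaw +0.00 [-0.1 -0.8  4.2]
0.0170 jaw +0.00 [-1.  -0.9  5.9]
0.0180 jaw +0.25 [-2.1 -2.2  6.4]
0.0190 jaw +0.00 [-4.  -1.5  7.6]
0.0200 jaw +0.00 [-3.9 -1.9  8. ]
0.0210 jaw +0.25 [-4.7 -1.8  8.3]
0.0220 jaw +0.25 [-4.7 -1.9  8.8]
j3r jaw +17.00 score 0.86 clock 23.2167
[(0.78, [462.9, 297.6])] [471.22395657 298.87338534] [456.36139294 297.28744655]
```

View pics/o7.png

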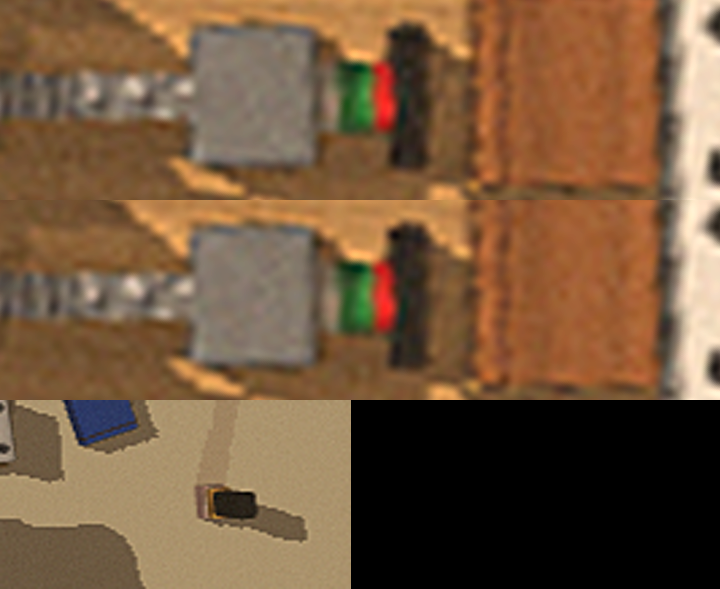

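The brush stands upright at top (463,298). The one-sided push has not engaged the rack yet (lateral force only 4.7 N). I go a bit lower and push further, watching the jaw and forces.

```bash
cat > part2.py <<'E'
from jaw import *
base=shift(cv2.imread("pics/j2r.png"))[0]
arm.move_linear(W(-.105,0,.062),rate=.05,guard=8)
print(np.round(arm.get_wrist_force(),1),arm.get_gripper_width())
d=.014
while d<.0315:
    arm.move_linear(W(-.105,d,.062),rate=.05)
    s=shift(arm.read_camera("top"))[0]-base; f=arm.get_wrist_force()
    print("%.4f jaw +%.2f"%(d,s),np.round(f,1),round(arm.get_gripper_width(),3))
    if s>=4.2 or np.linalg.norm(f)>25: break
    d+=.0015
cv2.imwrite("pics/push.png",arm.read_camera("top"));cv2.imwrite("pics/pushs.png",arm.read_camera("side"))
arm.move_linear(W(-.105,0,.062),rate=.1);arm.wait(.1)
look("j3r")
E
python3 part2.py
```

```text
[ 0.2 -0.1 -0.5] 1.0075981363447197
0.0140 jaw +0.00 [-1.1 -0.6  0.8] 1.0
0.0155 jaw +0.00 [-2.7 -0.9  1.4] 1.001
0.0170 jaw +0.00 [-4.9 -0.8  3.2] 1.001
0.0185 jaw +0.25 [-7.3 -2.   5.8] 0.999
0.0200 jaw +1.25 [-10.1  -2.9   6.7] 1.003
0.0215 jaw +3.25 [-10.3  -3.5   6.9] 1.002
0.0230 jaw +5.50 [-10.   -3.7   8.3] 0.997
j3r jaw +22.50 score 0.85 clock 26.55
```

The jaw moved 5.5 mm, within the 2–8 mm window. I now do the final full squeeze and check it.

```bash
python3 - <<'E'
from jaw import *
arm.move_linear(W(-.105,0,.073),rate=.05)
arm.close(25);arm.wait(.3);im=look("j4s");print(arm.get_gripper_width(),arm.get_grasp_force(),arm.get_wrist_force())
a=[cv2.convertScaleAbs(rect(cv2.imread(f"pics/{n}.png"))[60:260],alpha=1.5) for n in("j3r","j4s")]
b=cv2.resize(im[220:300,280:400],None,fx=2.3,fy=2.3,interpolation=2);b=cv2.copyMakeBorder(b,0,0,0,720-b.shape[1],0)
cv2.imwrite("pics/o8.png",np.vstack(a+[b]))
E
```

```text
j4s jaw +34.00 score 0.61 clock 27.8
0.37366941701052714 25.106382071971893 [-3.52372602  0.22769294 14.65325639]
```

View pics/o8.png

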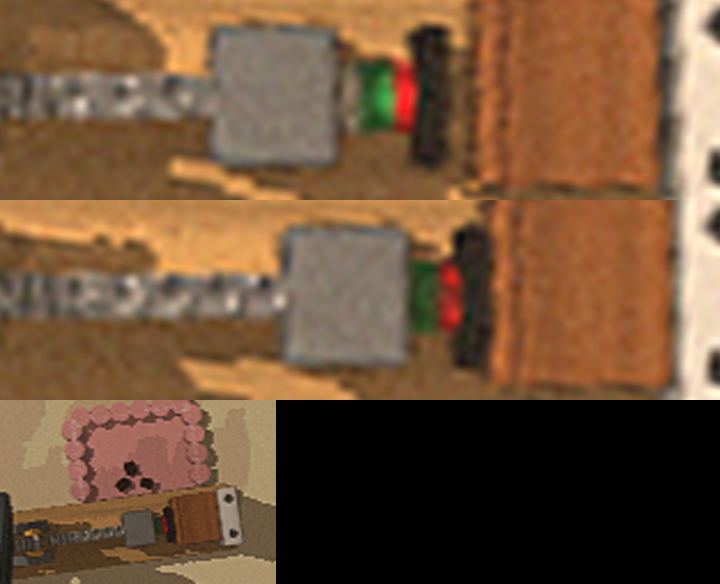

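The box is against the anvil, with sleeve edge at column 408 and pad face at 489. Pad travel reads about 6–7 mm, close to the white/green edge, so I measure it precisely with averaged frames before deciding.

```bash
cat > meas.py <<'E'
from jaw import *
def sub(r,t,x0):
    s=cv2.matchTemplate(r,t,cv2.TM_CCOEFF_NORMED).max(0);i=int(s.argmax());p=0
    if 0<i<len(s)-1: a,b,c=s[i-1:i+2];p=(a-c)/(2*(a-2*b+c))
    return (i+p)/8+x0,s[i]
def gr(im):   # green->red boundary, X mm on z=.064 plane
    r=rect(im,z=.064,f=8).astype(float); b=r[37*8:43*8].mean(0); d=cv2.GaussianBlur((b[:,2]-b[:,1])[None],(0,0),3)[0]
    i=int(d[60*8:].argmax())+60*8 if 0 else int(np.argmax(np.where(np.arange(len(d))<118*8,d*(np.arange(len(d))>55*8),0)))
    return d
def red(im):
    r=rect(im,z=.064,f=8).astype(float)[36*8:44*8].mean(0); d=r[:,2]-r[:,1]   # R-G: green neg, red pos
    d=cv2.GaussianBlur(d[None],(0,0),4)[0]; g=int(d[40*8:125*8].argmin())+40*8
    j=g
    while d[j]<0: j+=1
    k=j-d[j]/(d[j]-d[j-1]); 
    return k/8-20, g/8-20, d
ref=[cv2.imread(f"pics/{n}.png") for n in("j1r","j2r","j3r")]
def sleeve(im,base=rect(ref[2],f=8),F=338/4-20):
    t=base[18*8:62*8,int((F-33+20)*8):int((F+1+20)*8)]
    x,v=sub(rect(im,f=8)[16*8:64*8],t,-20); return x+33+1*0,v
if __name__=="__main__":
    ims=[arm.read_camera("top") for _ in range(8)]
    av=np.mean(ims,0).astype(np.uint8);cv2.imwrite("pics/av.png",av)
    for n,im in(*zip("123",ref),("now",av)):
        s,v=sleeve(im);b,g,d=red(im);print(n,"sleeve %.2f (%.2f) g/r %.2f green %.1f diff %.2f"%(s,v,b,g,b-s))
    d=red(av)[2];print(np.round(d[(np.arange(76,106,1)+20)*8],0).astype(int))
    d=red(ref[2])[2];print(np.round(d[(np.arange(60,90,1)+20)*8],0).astype(int))
E
python3 meas.py
```

```text
1 sleeve 42.35 (0.74) g/r 56.29 green 54.4 diff 13.94
2 sleeve 59.65 (0.87) g/r 73.53 green 71.4 diff 13.87
3 sleeve 64.50 (1.00) g/r 79.04 green 76.6 diff 14.54
now sleeve 82.73 (0.90) g/r 89.55 green 87.1 diff 6.82
[  8   8   9  10  10   9   6   1  -6 -12 -17 -19 -17  -7   7  28  52  70
  79  74  54  27   5  -2   1   5   8  14  23  34]
[  8   8   7   7   7   8  11  14  15  13   4  -8 -19 -25 -28 -39 -54 -57
 -42  -2  59 116 146 140 106  58  14  -7  -2   5]
```

Pad travel comes out at 7.3–7.6 ±0.6 mm. The 18 mm and 24 mm steps agree on the image scale, so the pad is in green, with white hidden and red clear. I hand in.

```bash
python3 -c "
from cell import arm
print(arm.get_clock(),arm.get_grasp_force(),arm.finish_job())"
```

```text
the job is handed in; nothing more can be done
28.2 25.106482207775116 None
```

I handed the job in at 28.2 s: the three chips are in the tray, the brush is back upright on the vanity, and the paddles are held squeezed with the box against the anvil and the pad about 7.5 mm in (±0.6 mm; green is 6–15), though one in-between partial squeeze was made by pushing a single linked paddle with an open finger.

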